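# Draw a sprung filter cover down evenly with four push-on stud caps

## Robot

A 6-joint arm with a two-finger parallel gripper is mounted at the origin on the work surface. World frame = base frame: x ahead of the robot, y to its left, z up, the work surface at z = 0. Lengths are in mm, angles in rad, forces in N, time in s.
With the tool pointing down it reaches from about 400 to 925 mm from the base axis. Payload 12.5 kg.
Tool frame: the origin (TCP) lies midway between the tips of the shut fingers; the grasp point (between the pads) lies 19 mm behind it (env.pinch_z is the z of the grasp point in the tool frame, in mm); z points along the fingers, y is the line along which they close (so a half turn about z gives the same grasp; the last joint's range is limited). The gripper opens to 95 mm and grips with 3 to 60 N. Pads are 20 mm wide; open, the fingers measure 119 mm over their backs; the gripper's body (75 mm by 180 mm) begins 59 mm behind the grasp point.
Start: joints at [1.18, 0.491, 1.559, -0, 1.092, -0.106], TCP at [175.586, 599.847, 214.661] pointing down, gripper open.
Joint ranges: [-3.1, 3.1], [-0.84, 2.19], [0.05, 2.79], [-1.13, 4.28], [0.06, 2.93], [-2.69, 2.69]. Speed limits (rad/s): [2.22, 2.22, 2.79, 3.14, 3.14, 3.14].

## Interface

Orientations are given as [roll, pitch, yaw] about the fixed x, y, z axes, in that order (R = Rz(yaw) Ry(pitch) Rx(roll)).
In Python, from cell import env, eyes gives the robot as it stands.
- The arm moves only by the shell command python3 -m inch 'ROWS'. ROWS is JSON, a list of rows, each a list of 3 entries, a list of its own where there are three numbers: the shift along the tool's x, y, z in units of 60 mm (1.0 is 60 mm), then the turn about the tool's z in units of 5 degrees (1.0 is 5 degrees), then the closure, from -1 (fully open) to 1 (shut). In form: [[[tx, ty, tz], turn, claw], ...]. A call has exactly 10 rows; each row shifts and turns the commanded pose from where the row before left it, along the tool's axes as they then stand; what a row does not reach is not made up. A row lasts 1/8 s, in which the tool goes at most 62.5 mm and 10.7 degrees, less where a joint would pass 70% of its speed; a pose out of reach is approached as far as the arm can. A call is refused whole if a number of a shift passes 1 or a number of a turn 1, either way. A call with a gripper value outside its range is refused whole. The fingers move at their own pace and stop on an object; the grip force is fixed at half the most. Time passes only in rows, so rows that do not move let the fingers close, or fill a call up. It gives the time, the measured TCP pose, the force, the opening and the grip force at its end, in the units of the state.
- env.state(): the state, without advancing time (a new reading comes with each control period).
- eyes.read_camera(name): name is "side" or "top"; returns a dict with "pixels" (400x640x3 uint8, red, green, blue), "fx", "fy", "cx", "cy" (pixels), "extrinsics" (4x4, takes a point from world to camera coordinates). Camera axes: x right, y down, z forward; pixel columns grow to the right and rows downward; lengths in mm; the calibration is good to about 2 mm. A picture is of the moment at which its call begins. There is no depth.
- env.job_done(): hands the job in; it is judged then, once.
Trained networks look in a picture, given as the dict that the camera call returned (one of the last four; its "shot" number tells which), for a name from the list of things; names that differ only in an ending like _2 or _b are one class to them, and where a whole thing is asked for, a point or a joint stands for the part that bears it (a point fixed in the world has none). Each returns a list of dicts, best first, with "score" (0 to 1); they miss things now and then, are a little off and sometimes report something else, mostly with a low value. They report only what shows in the picture. A call takes as long as a camera call. They do not tell look-alikes from the thing itself.
- eyes.boxes_of(name, picture): "centre" ([row, column] in pixels, amid what is visible of it).
- eyes.cut_out(name, picture): "mask" (400x640 bool, what is visible of it) and "centre" ([row, column] in pixels, amid what is visible of it).
- eyes.spot_point(name, picture): "centre" ([row, column] in pixels: a listed point, or the origin of a listed thing).
The state is a dict: "t": time; "joints": joint angles; "qvel": joint speeds; "tau": joint torques, N m; "eef_pos": TCP position; "tcp_rot": TCP orientation; "ft_force": force on the tool from outside, world axes, zero at the start; "moment": the same for the moment, N m; "opening": opening from 0.0 (shut) to 1.0 (fully open); "grip_force": force on a finger pad.
Only numpy, scipy, OpenCV 4.12 (cv2) and the standard library are available. Lean on these libraries where they do the work, as an engineer would, in place of code of your own. Each camera call takes 0.05 s, during which the arm holds its last target. There are 200 camera calls.

## Task

Close the filter housing: its square cover is still held up by its spring. Push the four stud caps down in star order (one diagonal pair, then the other): in the first round each only a little (2 to 3 mm), while the cover is still clear of its seats, then a second star-order round that brings each cap snug home, so that the cover goes down without cocking and ends fully seated. Push firmly but never too hard, and leave the things standing around alone.

Things in the scene. Friction and masses are not known exactly. Their poses are not given: they have to be found in the camera images.
- housing: Green steel filter housing fixed to the bench: foot 150 x 150 x 12 mm, round bowl 108 mm across, on top a square flange 164 x 164 mm, its upper face 93 mm above the bench; pipe stubs along its +/-y. Origin: centre of its underside, on the bench; z up, yaw varies. Studs stand at x = +/-60, y = +/-60 mm.
- cover: Aluminium plate 160 x 160 x 12 mm on the studs, with a 5 mm high dome amid. Origin: centre of its underside; z its normal. A spring pushes it up against the caps: at the start it is some 102.5 mm up, 4 to 8.5 mm above home, which is a raised seat round each stud; the seats lie 94 to 99 mm up, depending on the packing: feel for them. One corner pulled down alone cocks it.
- cap1: Push-on stud cap of bright steel with a darker top, on the stud at x +60, y +60 mm. Origin: centre of its underside, on the cover; z up. Foot flange 32 mm across, body 24 mm, flat top 28 mm across, 26 mm above the origin: press it straight down on the top with the closed fingertips.
- cap2: Like cap1, on the stud at x +60, y -60 mm. All caps: a cap grips its stud; it slides down under about 12 N plus its press on the cover, and stays where it is left (it never comes back up). Diagonal pairs: cap1 with cap3, cap2 with cap4.
- cap3: Like cap1, on the stud at x -60, y -60 mm. All caps: until the corner meets its seat (4 to 8.5 mm below the start) the cover takes only 1 to 3 N; from there it climbs by about 30 N per mm of further travel.
- cap4: Like cap1, on the stud at x -60, y +60 mm. All caps: snug means pushed home with 20 to 24 N of push; the cap keeps 8 to 13 N of it on the cover by itself. A cap pressing the cover with over 26 N is pushed too hard (under the push some or nearly all of it reaches the cover).
- oil_bottle: Bystander: yellow oil bottle, 68 mm diameter, 150 mm high. Origin: centre of its underside.
- spray_can: Bystander: spray can, 54 mm diameter, 140 mm high. Origin: centre of its underside.
- grease_tin: Bystander: red grease tin with steel lid, 80 mm diameter, 75 mm high. Origin: centre of its underside.
- spare_ring: Bystander: loose steel ring lying flat, 110 mm outside, 80 mm inside diameter, 12 mm high. Origin: centre of its underside.
Not all that is in view belongs to the job. What is meant by the housing is not purple, and is the larger of those in its own colour.

How it is judged (in metres and radians):
On the way, in this order (a step that is already met when the one before it is completed fails the run):
1. one diagonal pair of caps is part way down (at least 1.5 mm) while the other two have not been taken down (less than 0.8 mm) (((distance of each of cap1, cap3 from where it was at the start of the episode above 0.0015 m and distance of each of cap2, cap4 from where it was at the start of the episode below 0.0008 m) or (distance of each of cap2, cap4 from where it was at the start of the episode above 0.0015 m and distance of each of cap1, cap3 from where it was at the start of the episode below 0.0008 m))), for 0.1 s.
2. all four caps are down at least 1.5 mm and none is snug yet (each presses the cover with less than 6 N) (distance of each of cap1, cap2, cap3, cap4 from where it was at the start of the episode above 0.0015 m and contact force between each of cap1, cap2, cap3, cap4 and cover below 6 N), for 0.1 s.
3. one diagonal pair is snug (more than 6 N each on the cover) while the other pair is not yet (((contact force between each of cap1, cap3 and cover above 6 N and contact force between each of cap2, cap4 and cover below 6 N) or (contact force between each of cap2, cap4 and cover above 6 N and contact force between each of cap1, cap3 and cover below 6 N))), for 0.1 s.
At the end, for the whole second after the job is handed in: Every cap is down at least 3 mm and by itself presses the cover with more than 6 N, the cover's underside is at most 99.5 mm above the housing's underside, tilted less than 0.015 rad and at rest (contact force between each of cap1, cap2, cap3, cap4 and cover above 6 N and distance of each of cap1, cap2, cap3, cap4 from where it was at the start of the episode above 0.003 m and angle between cover's own z axis and vertical below 0.015 rad and z of cover in the frame of housing below 0.0995 m and linear speed of cover below 0.01 m/s); the robot touches nothing.
It fails at once if the cover is cocked by more than 0.042 rad (2.4 degrees) (angle between cover's own z axis and vertical above 0.042 rad).
It fails at once if a cap is pushed too hard: it presses the cover with more than 26 N (contact force between any of cap1, cap2, cap3, cap4 and cover above 26 N).
It fails at once if a bystander is moved by more than 30 mm or tipped (distance of any of oil_bottle, spray_can, grease_tin, spare_ring from where it was at the start of the episode above 0.03 m or angle between any of oil_bottle, spray_can, grease_tin, spare_ring's own z axis and vertical above 0.5 rad).
It also fails if it takes over 72 s, if anything falls off the work surface, if the arm or the gripper's body presses on something with over 40 N, if the wrist force passes 120 N, or if a joint passes its speed limit or range.

## Working session

There is one attempt and no reset: what is moved stays moved. The work goes in short steps, Python scripts to look and compute and a shell command to move; the robot and the scene stay as the last step left them, time stands still between calls to the robot, and variables do not carry over. Pictures are saved under pics/ and viewed, at most 10 in all, crops included, and the job is handed in when it is done.

```bash
mkdir -p pics; ls; cat > h.py <<'E'
from cell import env, eyes
import numpy as np, cv2
def shot(n,f=None):
    p=eyes.read_camera(n)
    if f: cv2.imwrite('pics/'+f,p['pixels'][:,:,::-1])
    return p
def ray(p,rc):
    E=np.array(p['extrinsics']);R=E[:3,:3];t=E[:3,3]
    d=R.T@np.array([(rc[1]-p['cx'])/p['fx'],(rc[0]-p['cy'])/p['fy'],1]);return -R.T@t,d
def atz(p,rc,z):
    o,d=ray(p,rc);return o+d*(z-o[2])/d[2]
def proj(p,X):
    E=np.array(p['extrinsics']);c=E[:3,:3]@np.array(X)+E[:3,3]
    return [p['cy']+p['fy']*c[1]/c[2],p['cx']+p['fx']*c[0]/c[2]]
E
python3 - <<'E'
from h import *
s=env.state();print(s)
a=shot('top','top0.png');b=shot('side','side0.png')
for n,p in(('top',a),('side',b)):
    print(n,ray(p,[200,320]))
    for k in ['housing','cover','cap1','oil_bottle','spray_can','grease_tin','spare_ring']:
        print(k,[(np.round(d['centre'],1).tolist(),round(float(d['score']),2)) for d in eyes.spot_point(k,p)])
E
```

```text
pics
{'t': 0.0, 'joints': array([ 1.18041504e+00,  4.91514975e-01,  1.55948211e+00,  8.45333767e-06,
        1.09170967e+00, -1.05621218e-01]), 'qvel': array([-9.96562272e-04,  1.52817825e-03,  2.50702627e-04,  4.21095077e-05,
        6.65503794e-04,  5.83506109e-04]), 'tau': array([-2.64841423e-03, -6.12636995e+01, -2.58177119e+01,  6.91050896e-02,
        4.82493080e-02, -1.24363296e-04]), 'eef_pos': array([175.46762842, 599.58891609, 214.07820741]), 'tcp_rot': array([-3.14048555e+00, -1.24909681e-04,  2.85682862e+00]), 'ft_force': array([ 0.01325864, -0.15632883,  0.1052595 ]), 'moment': array([-0.01821497,  0.00244308,  0.00580108]), 'grip_force': 0.0, 'opening': 1.0005508253084485}
top (array([ 459.62325429,  -16.43270334, 1209.20411069]), array([ 0.09271684,  0.01694557, -0.99555223]))
housing [([274.3, 320.1], 0.96), ([195.5, 319.5], 0.7), ([192.3, 320.2], 0.7), ([137.6, 243.5], 0.62)]
cover [([278.3, 323.0], 0.87), ([191.7, 319.6], 0.86), ([126.8, 234.7], 0.57), ([209.9, 295.7], 0.51)]
cap1 [([173.0, 344.4], 0.7), ([163.8, 301.3], 0.6), ([207.6, 294.6], 0.5), ([219.2, 337.2], 0.43)]
oil_bottle [([262.4, 210.0], 0.56)]
spray_can [([195.4, 203.3], 0.58), ([210.7, 294.2], 0.18)]
grease_tin [([189.1, 433.7], 0.59), ([260.5, 209.5], 0.37)]
spare_ring [([255.2, 432.2], 0.69)]
side (array([ 407.92853683, -699.33012067,  688.62290562]), array([ 0.14897508,  0.74665313, -0.64856405]))
housing [([237.8, 235.5], 0.94), ([223.3, 334.2], 0.85), ([160.7, 380.2], 0.59)]
cover [([127.5, 385.8], 0.69), ([214.8, 227.9], 0.62), ([187.6, 330.9], 0.56), ([168.1, 308.1], 0.25)]
cap1 [([206.7, 366.6], 0.73), ([170.1, 308.0], 0.58), ([203.8, 310.8], 0.56), ([169.9, 358.6], 0.45)]
oil_bottle [([159.0, 243.2], 0.6)]
spray_can [([205.4, 308.3], 0.74), ([141.9, 309.3], 0.6)]
grease_tin [([355.4, 382.2], 0.62)]
spare_ring [([357.2, 382.5], 0.43)]
```

View pics/top0.png

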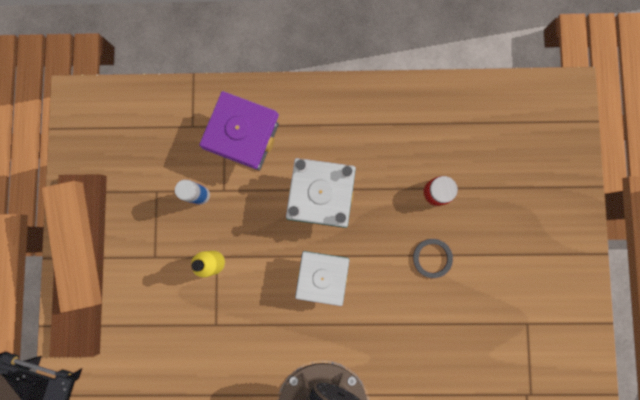

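View pics/side0.png

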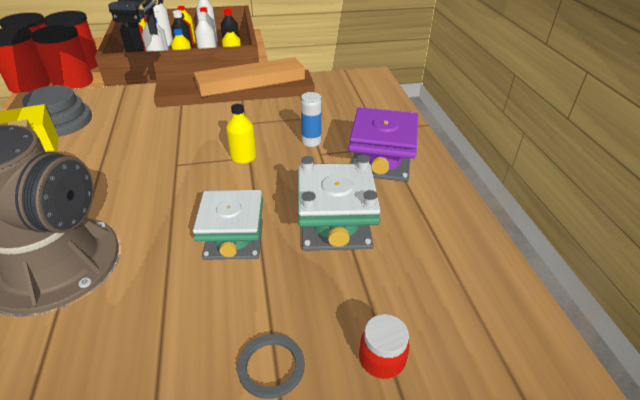

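Candidates for the housing are purple (127,238), small green (278,323) and large green with four caps (192,320) in the top picture. The large green one fits: it isn't purple, it is the larger green one, and it carries the caps. I'll confirm that in a crop and measure the cap tops.

```bash
python3 - <<'E'
from h import *
a=shot('top');b=shot('side')
c1=cv2.resize(a['pixels'][145:240,275:370],(400,400),interpolation=cv2.INTER_CUBIC)
c2=cv2.resize(b['pixels'][145:255,285:395],(400,400),interpolation=cv2.INTER_CUBIC)
cv2.imwrite('pics/crop.png',np.hstack([c1,c2])[:,:,::-1])
for n,p in(('top',a),('side',b)):
  for d in eyes.cut_out('cap1',p):
    m=d['mask'].astype(np.uint8)
    g=p['pixels'].max(2); dark=(m>0)&(g<110)
    ys,xs=np.nonzero(dark)
    if len(ys)<5: continue
    rc=[ys.mean(),xs.mean()]
    print(n,round(float(d['score']),2),np.round(d['centre'],1),m.sum(),'dark',len(ys),np.round(rc,1),atz(p,rc,128.5).round(1))
E
```

```text
top 0.56 [175.3 344.8] 118 dark 60 [170.9 346.5] [634.3 -66.7 128.5]
top 0.54 [211.7 293.9] 97 dark 59 [210.7 292.9] [533.8  71.1 128.5]
side 0.76 [202.7 310.8] 249 dark 82 [195.6 307.8] [515.6 -37.2 128.5]
side 0.65 [138.9 238.6] 1266 dark 112 [108.4 237. ] [397.2 335.6 128.5]
side 0.51 [162.8 308.1] 227 dark 61 [159.5 306.8] [534.   83.9 128.5]
side 0.49 [202.1 369.8] 236 dark 84 [194.5 369.6] [636.2 -55.8 128.5]
side 0.45 [162.5 363.9] 157 dark 63 [158.1 363.2] [656.4  67.5 128.5]
```

View pics/crop.png

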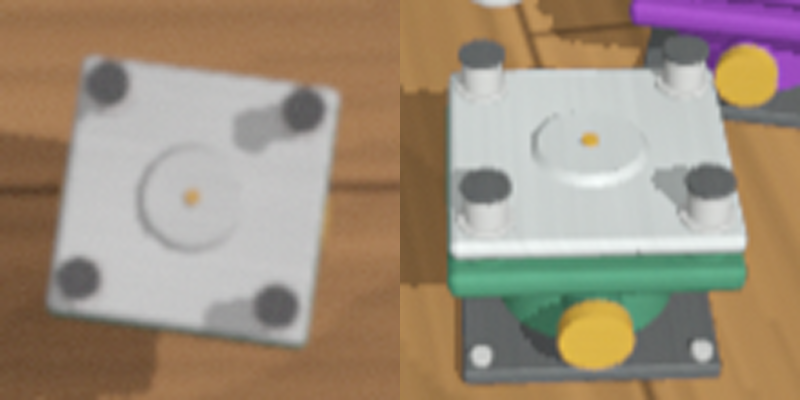

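The crop confirms it: the green housing with the raised cover and four dark-topped caps, at about (164,300), (171,347), (217,341) and (211,293) in the top picture. Next I fit a 120 mm square to the cap tops in both cameras.

```bash
python3 - <<'E'
from h import *
from scipy.optimize import least_squares
a=shot('top');b=shot('side')
def discs(p,gs,thr):
    out=[]
    for r,c in gs:
        r0,c0=int(r)-9,int(c)-9
        g=p['pixels'][r0:r0+19,c0:c0+19].astype(int)
        m=((g.max(2)<thr)&(g.max(2)-g.min(2)<20)).astype(np.uint8)
        n,l,s,ce=cv2.connectedComponentsWithStats(m)
        k=1+np.argmax(s[1:,4]); out.append([ce[k][1]+r0,ce[k][0]+c0]); print(s[k],np.round(out[-1],1))
    return out
A=discs(a,[(164,300),(171,347),(217,341),(211,293)],115)
B=discs(b,[(159.5,307),(158,363),(194.5,369.6),(195.6,308)],115)
def sq(v):
    x,y,z,w=v;c,s=np.cos(w),np.sin(w)
    # order: +x+y,+x-y,-x-y,-x+y
    return np.array([[x+c*i-s*j,y+s*i+c*j,z] for i,j in((60,60),(60,-60),(-60,-60),(-60,60))])
def res(v,ps):
    P=sq(v);r=[]
    for p,D,o in ps:
        for k in range(4): r+=list(np.array(proj(p,P[o[k]]))-D[k])
    return np.array(r)
oA=[0,1,2,3]; oB=[3,0,1,2]
for ps in([(a,A,oA)],[(b,B,oB)],[(a,A,oA),(b,B,oB)]):
    f=least_squares(res,[590,0,128.5,-.1],args=(ps,))
    print(f.x.round(3),np.abs(f.fun).max());print(sq(f.x).round(1).tolist())
f=least_squares(lambda v:res([v[0],v[1],128.5,v[2]],[(a,A,oA),(b,B,oB)]),[590,0,-.1]);print(f.x,f.fun.round(1));print(sq([f.x[0],f.x[1],128.5,f.x[2]]).round(1))
E
```

```text
[ 4  5 10 10 70] [164.4 299.9]
[ 4  4 10 10 68] [170.9 346.6]
[ 4  5  9  9 64] [217.3 340.1]
[ 4  5 10  9 69] [210.9 292.8]
[ 3  6 13  8 67] [159.5 306.9]
[  0   4  16  10 121] [157.7 360.3]
[ 4  6 13  8 91] [194.6 369.8]
[ 3  6 13  8 89] [195.7 307.8]
[ 5.83170e+02  2.06700e+00  1.36046e+02 -1.52000e-01] 0.2084511009452683
[[651.5, 52.3, 136.0], [633.4, -66.3, 136.0], [514.8, -48.2, 136.0], [532.9, 70.4, 136.0]]
[ 5.82092e+02  6.04400e+00  1.35333e+02 -1.32000e-01] 1.1460154114205352
[[649.4, 57.7, 135.3], [633.7, -61.3, 135.3], [514.7, -45.6, 135.3], [530.5, 73.4, 135.3]]
[ 5.81884e+02  2.26600e+00  1.38268e+02 -1.42000e-01] 1.9088175640106329
[[649.7, 53.2, 138.3], [632.8, -65.6, 138.3], [514.0, -48.7, 138.3], [530.9, 70.1, 138.3]]
[ 5.83462507e+02  6.90684706e+00 -1.41532907e-01] [ 0.6 -2.  -0.  -2.3  0.1 -1.8  0.3 -1.3  2.4 -0.1  3.1  1.7  1.7 -0.4
  2.1  0.6]
[[651.3  57.8 128.5]
 [634.4 -61.  128.5]
 [515.6 -44.  128.5]
 [532.5  74.8 128.5]]
```

```bash
python3 - <<'E'
from h import *
from scipy.optimize import least_squares
a=shot('top');b=shot('side')
A=[[164.4,299.9],[170.9,346.6],[217.3,340.1],[210.9,292.8]];B=[[159.5,306.9],[158.1,363.2],[194.6,369.8],[195.7,307.8]]
def sq(v,z=140.5):
    x,y,w=v;c,s=np.cos(w),np.sin(w)
    return np.array([[x+c*i-s*j,y+s*i+c*j,z] for i,j in((60,60),(60,-60),(-60,-60),(-60,60))])
def res(v,ps):
    P=sq(v)
    return np.concatenate([np.array(proj(p,P[o[k]]))-D[k] for p,D,o in ps for k in range(4)])
oA=[0,1,2,3]; oB=[3,0,1,2]
for ps in([(a,A,oA)],[(b,B,oB)],[(a,A,oA),(b,B,oB)]):
    f=least_squares(res,[590,0,-.1],args=(ps,));print(f.x.round(3),f.fun.round(1).tolist())
print(sq(f.x).round(1).tolist())
for q in a,b:
  for k in['oil_bottle','spray_can','grease_tin']:
    for d in eyes.boxes_of(k,q)[:1]: print(k,atz(q,d['centre'],70).round(0))
E
```

```text
[ 5.82603e+02  1.97200e+00 -1.52000e-01] [-0.1, -0.1, -0.2, 0.0, 0.3, 0.0, 0.0, 0.1]
[ 5.81806e+02 -9.73000e-01 -1.53000e-01] [-0.1, 0.0, 0.5, -0.2, -0.2, 0.1, -0.2, 0.1]
[ 5.82291e+02  8.88000e-01 -1.52000e-01] [-0.0, 0.3, -0.1, 0.5, 0.4, 0.4, 0.1, 0.5, -0.6, 0.1, -0.0, -0.2, -0.8, 0.1, -0.8, 0.2]
[[650.7, 51.1, 140.5], [632.5, -67.5, 140.5], [513.9, -49.3, 140.5], [532.1, 69.3, 140.5]]
oil_bottle [396. 306.  70.]
spray_can [594. 352.  70.]
grease_tin [ 588. -315.   70.]
oil_bottle [390. 285.  70.]
spray_can [584. 343.  70.]
grease_tin [ 583. -351.   70.]
```

```bash
python3 -m inch '[[[-0.64,-0.41,0],0,1],[[-0.64,-0.41,0],0,1],[[-0.64,-0.41,0],0,1],[[-0.64,-0.41,0],0,1],[[-0.64,-0.41,0],0,1],[[-0.64,-0.41,0],0,1],[[-0.64,-0.41,0],0,1],[[-0.64,-0.41,0],0,1],[[-0.64,-0.41,0],0,1],[[-0.64,-0.41,0],0,1]]'
cat > go.py <<'E'
import sys
from h import *
C=dict(a=(650.7,51.1),b=(632.5,-67.5),c=(513.9,-49.3),d=(532.1,69.3))
s=env.state();p=s['eef_pos'];w=s['tcp_rot'][2]
print('t',round(s['t'],2),'pos',p.round(2),'yaw',round(w,4),'F',s['ft_force'].round(2),'open',round(s['opening'],2))
for k in sys.argv[1]:
    d=np.array(C[k])-p[:2]
    print(k,'units x,y,total',np.round([(d[0]*np.cos(w)+d[1]*np.sin(w))/60,(d[0]*np.sin(w)-d[1]*np.cos(w))/60],3))
E
python3 go.py abcd
```

```text
t: 2.75
eef_pos: [475.9, 254.6, 214.8]
tcp_rot: [3.141, 0.0, 2.857]
ft_force: [1.1, 0.7, -0.2]
opening: 0.024
grip_force: 0.0
t 2.75 pos [475.92 254.64 214.81] yaw 2.8568 F [ 1.12  0.71 -0.19] open 0.02
a units x,y,total [-3.749 -2.437]
b units x,y,total [-4.013 -4.419]
c units x,y,total [-2.031 -4.684]
d units x,y,total [-1.767 -2.701]
```

```bash
python3 -m inch '[[[-0.65,-0.42,0.1],0,1],[[-0.65,-0.42,0.1],0,1],[[-0.65,-0.42,0.1],0,1],[[-0.65,-0.42,0.1],0,1],[[-0.65,-0.42,0.1],0,1],[[-0.5,-0.34,0.1],0,1],[[0,0,0.2],0,1],[[0,0,0.2],0,1],[[0,0,0.08],0,1],[[0,0,0],0,1]]'
python3 go.py a
python3 - <<'E'
from h import *
b=shot('side');a=shot('top')
c2=cv2.resize(b['pixels'][70:220,280:430],(400,400),interpolation=cv2.INTER_CUBIC)
c1=cv2.resize(a['pixels'][130:230,270:370],(400,400),interpolation=cv2.INTER_CUBIC)
cv2.imwrite('pics/c2.png',np.hstack([c1,c2])[:,:,::-1])
E
```

```text
t: 4.0
eef_pos: [649.4, 53.0, 149.7]
tcp_rot: [-3.142, -0.0, 2.858]
ft_force: [0.3, 0.7, 0.2]
opening: 0.004
grip_force: 0.0
t 4.0 pos [649.4   52.95 149.69] yaw 2.8578 F [0.31 0.7  0.2 ] open 0.0
a units x,y,total [-0.03  -0.024]
```

View pics/c2.png

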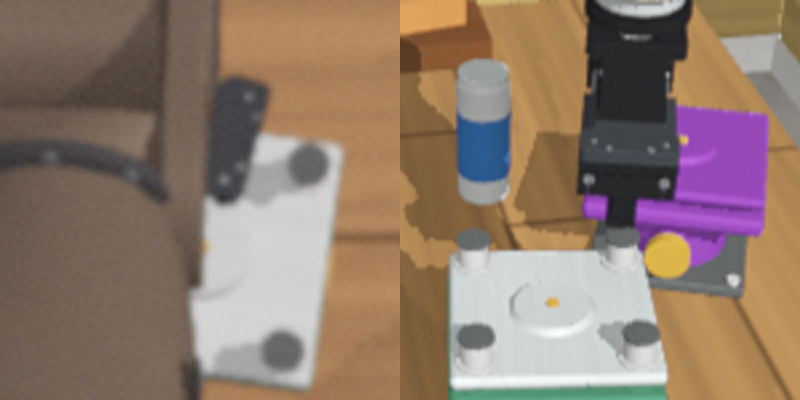

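The fingertips are above the far-left cap (right crop, about (222,205) of the 400 px panel). Now I descend and feel.

```bash
python3 -m inch '[[[-0.03,-0.024,0.06],0,1],[[0,0,0.04],0,1],[[0,0,0.02],0,1],[[0,0,0.01],0,1],[[0,0,0.01],0,1],[[0,0,0.01],0,1],[[0,0,0.01],0,1],[[0,0,0],0,1],[[0,0,0],0,1],[[0,0,0],0,1]]'; python3 go.py a
```

```text
t: 5.35
eef_pos: [651.2, 50.3, 141.1]
tcp_rot: [3.141, 0.001, 2.857]
ft_force: [-2.4, -0.4, 7.5]
opening: 0.003
grip_force: 3.6
t 5.35 pos [651.22  50.29 141.12] yaw 2.8569 F [-2.36 -0.37  7.49] open 0.0
a units x,y,total [0.012 0.01 ]
```

```bash
python3 -m inch '[[[0,0,0.01],0,1],[[0,0,0.01],0,1],[[0,0,0.01],0,1],[[0,0,0.01],0,1],[[0,0,0.01],0,1],[[0,0,0],0,1],[[0,0,0],0,1],[[0,0,0],0,1],[[0,0,0],0,1],[[0,0,0],0,1]]'; python3 go.py a
```

```text
t: 6.6
eef_pos: [651.3, 50.3, 138.6]
tcp_rot: [3.141, 0.001, 2.857]
ft_force: [-3.3, -0.9, 11.9]
opening: 0.001
grip_force: 5.5
t 6.6 pos [651.26  50.27 138.58] yaw 2.8568 F [-3.31 -0.94 11.91] open 0.0
a units x,y,total [0.013 0.011]
```

```bash
python3 -m inch '[[[0,0,-0.26],0,1],[[0.43,-0.56,0],0,1],[[0.43,-0.56,0],0,1],[[0.43,-0.56,0],0,1],[[0.44,-0.556,0],0,1],[[0,0,0],0,1],[[0,0,0.15],0,1],[[0,0,0],0,1],[[0,0,0.02],0,1],[[0,0,0.02],0,1]]'; python3 go.py c
```

```text
t: 7.85
eef_pos: [514.1, -49.0, 141.2]
tcp_rot: [3.142, -0.0, 2.857]
ft_force: [0.4, 0.3, -0.2]
opening: 0.006
grip_force: 0.0
t 7.85 pos [514.05 -49.03 141.22] yaw 2.8573 F [ 0.38  0.28 -0.2 ] open 0.01
c units x,y,total [ 0.001 -0.005]
```

```bash
python3 -m inch '[[[0,0,0.01],0,1],[[0,0,0.01],0,1],[[0,0,0.01],0,1],[[0,0,0.01],0,1],[[0,0,0.01],0,1],[[0,0,0.01],0,1],[[0,0,0.01],0,1],[[0,0,0],0,1],[[0,0,0],0,1],[[0,0,0],0,1]]'; python3 go.py cb
```

```text
t: 9.1
eef_pos: [514.0, -49.2, 138.1]
tcp_rot: [3.141, 0.001, 2.857]
ft_force: [-2.5, 2.1, 10.2]
opening: 0.006
grip_force: 5.4
t 9.1 pos [513.98 -49.18 138.11] yaw 2.8568 F [-2.53  2.14 10.17] open 0.01
c units x,y,total [ 0.001 -0.002]
b units x,y,total [-1.982  0.262]
```

```bash
python3 -m inch '[[[0,0,-0.26],0,1],[[-0.49,0.065,0],0,1],[[-0.49,0.065,0],0,1],[[-0.5,0.066,0],0,1],[[-0.5,0.066,0],0,1],[[0,0,0],0,1],[[0,0,0.15],0,1],[[0,0,0],0,1],[[0,0,0.02],0,1],[[0,0,0.02],0,1]]'; python3 go.py b
python3 -m inch '[[[0,0,0.01],0,1],[[0,0,0.01],0,1],[[0,0,0.01],0,1],[[0,0,0.01],0,1],[[0,0,0.01],0,1],[[0,0,0.01],0,1],[[0,0,0.01],0,1],[[0,0,0],0,1],[[0,0,0],0,1],[[0,0,0],0,1]]'; python3 go.py bd
```

```text
t: 10.35
eef_pos: [632.1, -67.6, 141.6]
tcp_rot: [3.141, 0.0, 2.857]
ft_force: [-0.4, -0.2, -0.4]
opening: 0.007
grip_force: 0.0
t 10.35 pos [632.13 -67.6  141.61] yaw 2.8568 F [-0.4  -0.21 -0.36] open 0.01
b units x,y,total [-0.005  0.003]
t: 11.6
eef_pos: [632.3, -67.6, 138.4]
tcp_rot: [3.142, 0.001, 2.857]
ft_force: [-3.6, 1.0, 10.5]
opening: 0.005
grip_force: 4.9
t 11.6 pos [632.27 -67.64 138.36] yaw 2.8568 F [-3.63  0.95 10.54] open 0.0
b units x,y,total [-0.003  0.003]
d units x,y,total [2.243 1.721]
```

```bash
python3 -m inch '[[[0,0,-0.26],0,1],[[0.56,0.43,0],0,1],[[0.56,0.43,0],0,1],[[0.56,0.43,0],0,1],[[0.56,0.43,0],0,1],[[0,0,0],0,1],[[0,0,0.15],0,1],[[0,0,0],0,1],[[0,0,0.02],0,1],[[0,0,0.02],0,1]]'; python3 go.py d
python3 -m inch '[[[0,0,0.01],0,1],[[0,0,0.01],0,1],[[0,0,0.01],0,1],[[0,0,0.01],0,1],[[0,0,0.01],0,1],[[0,0,0.01],0,1],[[0,0,0.01],0,1],[[0,0,0],0,1],[[0,0,0],0,1],[[0,0,0],0,1]]'; python3 go.py da
```

```text
t: 12.85
eef_pos: [532.5, 68.8, 141.3]
tcp_rot: [3.142, -0.0, 2.856]
ft_force: [0.3, -0.2, 0.3]
opening: 0.005
grip_force: 0.0
t 12.85 pos [532.48  68.78 141.27] yaw 2.8561 F [ 0.33 -0.22  0.28] open 0.01
d units x,y,total [0.009 0.007]
t: 14.1
eef_pos: [532.4, 69.0, 138.1]
tcp_rot: [3.142, 0.001, 2.857]
ft_force: [-3.3, -0.9, 10.5]
opening: 0.005
grip_force: 5.1
t 14.1 pos [532.4   69.05 138.12] yaw 2.857 F [-3.34 -0.91 10.5 ] open 0.0
d units x,y,total [0.006 0.003]
a units x,y,total [-1.976  0.266]
```

```bash
python3 -m inch '[[[0,0,-0.26],0,1],[[-0.49,0.066,0],0,1],[[-0.49,0.066,0],0,1],[[-0.5,0.067,0],0,1],[[-0.496,0.067,0],0,1],[[0,0,0],0,1],[[0,0,0.15],0,1],[[0,0,0.02],0,1],[[0,0,0.02],0,1],[[0,0,0.02],0,1]]'; python3 go.py a
python3 -m inch '[[[0,0,0.02],0,1],[[0,0,0.01],0,1],[[0,0,0.01],0,1],[[0,0,0.01],0,1],[[0,0,0.01],0,1],[[0,0,0.01],0,1],[[0,0,0.01],0,1],[[0,0,0],0,1],[[0,0,0],0,1],[[0,0,0],0,1]]'; python3 go.py ac
```

```text
t: 15.35
eef_pos: [650.4, 51.3, 140.4]
tcp_rot: [3.141, 0.0, 2.857]
ft_force: [-0.5, 0.3, -0.3]
opening: 0.006
grip_force: 0.0
t 15.35 pos [650.42  51.28 140.43] yaw 2.8569 F [-0.45  0.26 -0.3 ] open 0.01
a units x,y,total [-0.005 -0.002]
t: 16.6
eef_pos: [650.6, 51.2, 136.8]
tcp_rot: [3.141, 0.001, 2.857]
ft_force: [-4.3, 0.5, 11.2]
opening: 0.007
grip_force: 5.7
t 16.6 pos [650.59  51.22 136.82] yaw 2.8569 F [-4.27  0.51 11.2 ] open 0.01
a units x,y,total [-0.002 -0.001]
c units x,y,total [ 1.716 -2.248]
```

```bash
python3 -m inch '[[[0,0,-0.29],0,1],[[0.43,-0.56,0],0,1],[[0.43,-0.56,0],0,1],[[0.43,-0.56,0],0,1],[[0.426,-0.568,0],0,1],[[0,0,0],0,1],[[0,0,0.15],0,1],[[0,0,0.02],0,1],[[0,0,0.02],0,1],[[0,0,0.02],0,1]]'; python3 go.py c
python3 -m inch '[[[0,0,0.02],0,1],[[0,0,0.01],0,1],[[0,0,0.01],0,1],[[0,0,0.01],0,1],[[0,0,0.01],0,1],[[0,0,0.01],0,1],[[0,0,0.01],0,1],[[0,0,0],0,1],[[0,0,0],0,1],[[0,0,0],0,1]]'; python3 go.py cb
```

```text
t: 17.85
eef_pos: [514.1, -49.0, 140.0]
tcp_rot: [3.142, -0.0, 2.857]
ft_force: [0.4, 0.4, 0.2]
opening: 0.006
grip_force: 0.0
t 17.85 pos [514.07 -49.   140.01] yaw 2.8574 F [0.36 0.38 0.21] open 0.01
c units x,y,total [ 0.001 -0.006]
t: 19.1
eef_pos: [513.9, -49.3, 136.3]
tcp_rot: [3.141, 0.001, 2.857]
ft_force: [-1.9, 1.9, 10.9]
opening: 0.008
grip_force: 5.6
t 19.1 pos [513.89 -49.33 136.31] yaw 2.8568 F [-1.91  1.85 10.85] open 0.01
c units x,y,total [-0.     0.001]
b units x,y,total [-1.982  0.265]
```

```bash
python3 -m inch '[[[0,0,-0.29],0,1],[[-0.49,0.065,0],0,1],[[-0.49,0.065,0],0,1],[[-0.5,0.066,0],0,1],[[-0.5,0.066,0],0,1],[[0,0,0],0,1],[[0,0,0.15],0,1],[[0,0,0.02],0,1],[[0,0,0.02],0,1],[[0,0,0.02],0,1]]'; python3 go.py b
python3 -m inch '[[[0,0,0.02],0,1],[[0,0,0.01],0,1],[[0,0,0.01],0,1],[[0,0,0.01],0,1],[[0,0,0.01],0,1],[[0,0,0.01],0,1],[[0,0,0.01],0,1],[[0,0,0],0,1],[[0,0,0],0,1],[[0,0,0],0,1]]'; python3 go.py bd
```

```text
t: 20.35
eef_pos: [632.1, -67.6, 140.4]
tcp_rot: [3.141, 0.0, 2.857]
ft_force: [0.1, -0.1, 0.3]
opening: 0.006
grip_force: 0.0
t 20.35 pos [632.13 -67.61 140.4 ] yaw 2.8567 F [ 0.14 -0.06  0.27] open 0.01
b units x,y,total [-0.005  0.003]
t: 21.6
eef_pos: [632.3, -67.6, 136.6]
tcp_rot: [3.142, 0.001, 2.857]
ft_force: [-3.5, 0.1, 9.6]
opening: 0.004
grip_force: 4.9
t 21.6 pos [632.31 -67.62 136.55] yaw 2.8569 F [-3.5   0.15  9.55] open 0.0
b units x,y,total [-0.003  0.003]
d units x,y,total [2.244 1.721]
```

```bash
python3 -m inch '[[[0,0,-0.29],0,1],[[0.56,0.43,0],0,1],[[0.56,0.43,0],0,1],[[0.56,0.43,0],0,1],[[0.564,0.432,0],0,1],[[0,0,0],0,1],[[0,0,0.15],0,1],[[0,0,0.02],0,1],[[0,0,0.02],0,1],[[0,0,0.02],0,1]]'; python3 go.py d
python3 -m inch '[[[0,0,0.02],0,1],[[0,0,0.01],0,1],[[0,0,0.01],0,1],[[0,0,0.01],0,1],[[0,0,0.01],0,1],[[0,0,0.01],0,1],[[0,0,0.01],0,1],[[0,0,0],0,1],[[0,0,0],0,1],[[0,0,0],0,1]]'; python3 go.py da
```

```text
t: 22.85
eef_pos: [532.3, 68.9, 140.0]
tcp_rot: [3.142, -0.0, 2.856]
ft_force: [-0.1, -0.3, -0.3]
opening: 0.002
grip_force: 0.0
t 22.85 pos [532.28  68.94 140.04] yaw 2.8561 F [-0.07 -0.27 -0.31] open 0.0
d units x,y,total [0.005 0.005]
t: 24.1
eef_pos: [532.1, 69.4, 136.3]
tcp_rot: [3.141, 0.001, 2.857]
ft_force: [-3.1, -1.3, 10.3]
opening: 0.005
grip_force: 5.2
t 24.1 pos [532.15  69.37 136.33] yaw 2.857 F [-3.06 -1.29 10.32] open 0.01
d units x,y,total [ 0.    -0.001]
a units x,y,total [-1.982  0.263]
```

```bash
python3 -m inch '[[[0,0,-0.29],0,1],[[-0.49,0.066,0],0,1],[[-0.49,0.066,0],0,1],[[-0.5,0.067,0],0,1],[[-0.496,0.067,0],0,1],[[0,0,0],0,1],[[0,0,0.15],0,1],[[0,0,0.03],0,1],[[0,0,0.03],0,1],[[0,0,0.02],0,1]]'; python3 go.py a
python3 -m inch '[[[0,0,0.02],0,1],[[0,0,0.02],0,1],[[0,0,0.01],0,1],[[0,0,0.01],0,1],[[0,0,0.01],0,1],[[0,0,0.01],0,1],[[0,0,0.01],0,1],[[0,0,0],0,1],[[0,0,0],0,1],[[0,0,0],0,1]]'; python3 go.py ac
```

```text
t: 25.35
eef_pos: [650.2, 51.5, 139.1]
tcp_rot: [3.141, 0.0, 2.857]
ft_force: [0.1, -0.7, -0.5]
opening: 0.006
grip_force: 0.0
t 25.35 pos [650.17  51.48 139.13] yaw 2.857 F [ 0.07 -0.65 -0.48] open 0.01
a units x,y,total [-0.01  -0.004]
t: 26.6
eef_pos: [650.4, 51.4, 135.1]
tcp_rot: [3.141, 0.001, 2.857]
ft_force: [-4.9, -0.1, 11.4]
opening: 0.003
grip_force: 5.9
t 26.6 pos [650.44  51.36 135.1 ] yaw 2.8568 F [-4.89 -0.1  11.39] open 0.0
a units x,y,total [-0.005 -0.003]
c units x,y,total [ 1.713 -2.25 ]
```

```bash
python3 -m inch '[[[0,0,0.005],0,1],[[0,0,0.005],0,1],[[0,0,0.005],0,1],[[0,0,0.005],0,1],[[0,0,0],0,1],[[0,0,0],0,1],[[0,0,0],0,1],[[0,0,0],0,1],[[0,0,0],0,1],[[0,0,0],0,1]]'; python3 go.py ac
```

```text
t: 27.85
eef_pos: [650.5, 51.4, 134.2]
tcp_rot: [3.141, 0.001, 2.857]
ft_force: [-5.7, -0.5, 14.5]
opening: 0.003
grip_force: 7.1
t 27.85 pos [650.46  51.42 134.2 ] yaw 2.8569 F [-5.75 -0.46 14.51] open 0.0
a units x,y,total [-0.005 -0.004]
c units x,y,total [ 1.713 -2.25 ]
```

```bash
python3 -m inch '[[[0,0,0.005],0,1],[[0,0,0.005],0,1],[[0,0,0.005],0,1],[[0,0,0.005],0,1],[[0,0,0],0,1],[[0,0,0],0,1],[[0,0,0],0,1],[[0,0,0],0,1],[[0,0,0],0,1],[[0,0,0],0,1]]'; python3 go.py ac
```

```text
t: 29.1
eef_pos: [650.5, 51.4, 133.9]
tcp_rot: [3.141, 0.002, 2.857]
ft_force: [-7.1, 0.4, 21.2]
opening: 0.002
grip_force: 10.5
t 29.1 pos [650.53  51.41 133.85] yaw 2.8569 F [-7.1   0.39 21.21] open 0.0
a units x,y,total [-0.004 -0.004]
c units x,y,total [ 1.714 -2.25 ]
```

```bash
python3 -m inch '[[[0,0,-0.36],0,1],[[0.43,-0.56,0],0,1],[[0.43,-0.56,0],0,1],[[0.43,-0.56,0],0,1],[[0.424,-0.57,0],0,1],[[0,0,0],0,1],[[0,0,0.15],0,1],[[0,0,0.06],0,1],[[0,0,0.04],0,1],[[0,0,0.02],0,1]]'; python3 go.py c
python3 -m inch '[[[0,0,0.01],0,1],[[0,0,0.01],0,1],[[0,0,0.01],0,1],[[0,0,0.01],0,1],[[0,0,0.01],0,1],[[0,0,0.01],0,1],[[0,0,0],0,1],[[0,0,0],0,1],[[0,0,0],0,1],[[0,0,0],0,1]]'; python3 go.py cb
```

```text
t: 30.35
eef_pos: [513.9, -49.0, 136.3]
tcp_rot: [3.141, -0.0, 2.857]
ft_force: [-1.5, 1.4, 9.7]
opening: 0.006
grip_force: 5.2
t 30.35 pos [513.91 -48.96 136.33] yaw 2.8574 F [-1.54  1.38  9.69] open 0.01
c units x,y,total [-0.001 -0.005]
t: 31.6
eef_pos: [514.0, -49.0, 134.2]
tcp_rot: [3.141, 0.001, 2.857]
ft_force: [-3.8, 3.6, 15.9]
opening: 0.003
grip_force: 7.8
t 31.6 pos [513.98 -49.01 134.24] yaw 2.857 F [-3.75  3.57 15.89] open 0.0
c units x,y,total [-0.    -0.005]
b units x,y,total [-1.982  0.259]
```

```bash
python3 -m inch '[[[0,0,0.005],0,1],[[0,0,0.005],0,1],[[0,0,0.005],0,1],[[0,0,0.002],0,1],[[0,0,0],0,1],[[0,0,0],0,1],[[0,0,0],0,1],[[0,0,0],0,1],[[0,0,0],0,1],[[0,0,0],0,1]]'; python3 go.py cb
```

```text
t: 32.85
eef_pos: [514.0, -49.0, 133.9]
tcp_rot: [3.141, 0.002, 2.857]
ft_force: [-7.2, 3.5, 25.2]
opening: 0.006
grip_force: 12.4
t 32.85 pos [514.04 -48.98 133.95] yaw 2.8571 F [-7.23  3.48 25.17] open 0.01
c units x,y,total [ 0.001 -0.006]
b units x,y,total [-1.982  0.258]
```

```bash
python3 -m inch '[[[0,0,-0.35],0,1],[[-0.49,0.065,0],0,1],[[-0.49,0.065,0],0,1],[[-0.5,0.064,0],0,1],[[-0.5,0.064,0],0,1],[[0,0,0],0,1],[[0,0,0.15],0,1],[[0,0,0.06],0,1],[[0,0,0.04],0,1],[[0,0,0.02],0,1]]'; python3 go.py b
python3 -m inch '[[[0,0,0.01],0,1],[[0,0,0.01],0,1],[[0,0,0.01],0,1],[[0,0,0.01],0,1],[[0,0,0.01],0,1],[[0,0,0.01],0,1],[[0,0,0],0,1],[[0,0,0],0,1],[[0,0,0],0,1],[[0,0,0],0,1]]'; python3 go.py bd
```

```text
t: 34.1
eef_pos: [631.9, -67.8, 136.8]
tcp_rot: [3.141, -0.0, 2.857]
ft_force: [0.2, 0.4, -0.2]
opening: 0.006
grip_force: 0.0
t 34.1 pos [631.88 -67.8  136.81] yaw 2.8568 F [ 0.17  0.41 -0.15] open 0.01
b units x,y,total [-0.009  0.008]
t: 35.35
eef_pos: [632.0, -67.8, 134.4]
tcp_rot: [3.142, 0.001, 2.857]
ft_force: [-4.1, 1.0, 9.3]
opening: 0.007
grip_force: 5.0
t 35.35 pos [632.03 -67.8  134.45] yaw 2.8569 F [-4.11  1.    9.28] open 0.01
b units x,y,total [-0.006  0.007]
d units x,y,total [2.24  1.725]
```

```bash
python3 -m inch '[[[0,0,0.005],0,1],[[0,0,0.005],0,1],[[0,0,0.005],0,1],[[0,0,0],0,1],[[0,0,0],0,1],[[0,0,0],0,1],[[0,0,0],0,1],[[0,0,0],0,1],[[0,0,0],0,1],[[0,0,0],0,1]]'; python3 go.py bd
```

```text
t: 36.6
eef_pos: [632.1, -67.8, 134.2]
tcp_rot: [3.141, 0.001, 2.857]
ft_force: [-6.3, 0.9, 14.9]
opening: 0.007
grip_force: 7.6
t 36.6 pos [632.11 -67.82 134.16] yaw 2.8569 F [-6.25  0.95 14.92] open 0.01
b units x,y,total [-0.005  0.007]
d units x,y,total [2.242 1.725]
```

6.2 N/mm of command; 1.1 mm more is needed.

```bash
python3 -m inch '[[[0,0,0.005],0,1],[[0,0,0.005],0,1],[[0,0,0.005],0,1],[[0,0,0.003],0,1],[[0,0,0],0,1],[[0,0,0],0,1],[[0,0,0],0,1],[[0,0,0],0,1],[[0,0,0],0,1],[[0,0,0],0,1]]'; python3 go.py bd
```

```text
t: 37.85
eef_pos: [632.1, -67.8, 133.9]
tcp_rot: [3.141, 0.002, 2.857]
ft_force: [-7.7, 1.7, 22.3]
opening: 0.005
grip_force: 11.1
t 37.85 pos [632.12 -67.81 133.89] yaw 2.8569 F [-7.71  1.66 22.34] open 0.0
b units x,y,total [-0.005  0.007]
d units x,y,total [2.242 1.725]
```

```bash
python3 -m inch '[[[0,0,-0.36],0,1],[[0.56,0.43,0],0,1],[[0.56,0.43,0],0,1],[[0.56,0.43,0],0,1],[[0.562,0.435,0],0,1],[[0,0,0],0,1],[[0,0,0.15],0,1],[[0,0,0.06],0,1],[[0,0,0.04],0,1],[[0,0,0.02],0,1]]'; python3 go.py d
python3 -m inch '[[[0,0,0.01],0,1],[[0,0,0.01],0,1],[[0,0,0.01],0,1],[[0,0,0.01],0,1],[[0,0,0.01],0,1],[[0,0,0.005],0,1],[[0,0,0],0,1],[[0,0,0],0,1],[[0,0,0],0,1],[[0,0,0],0,1]]'; python3 go.py da
```

```text
t: 39.1
eef_pos: [532.2, 68.9, 136.3]
tcp_rot: [-3.142, -0.0, 2.856]
ft_force: [-1.3, -0.9, 10.1]
opening: 0.004
grip_force: 4.9
t 39.1 pos [532.23  68.89 136.33] yaw 2.8562 F [-1.3  -0.92 10.12] open 0.0
d units x,y,total [0.004 0.006]
t: 40.35
eef_pos: [532.3, 69.0, 134.3]
tcp_rot: [-3.142, 0.001, 2.857]
ft_force: [-3.9, -2.5, 10.7]
opening: 0.004
grip_force: 5.6
t 40.35 pos [532.27  68.95 134.31] yaw 2.8568 F [-3.88 -2.47 10.73] open 0.0
d units x,y,total [0.004 0.005]
a units x,y,total [-1.978  0.269]
```

```bash
python3 -m inch '[[[0,0,0.005],0,1],[[0,0,0.005],0,1],[[0,0,0.003],0,1],[[0,0,0],0,1],[[0,0,0],0,1],[[0,0,0],0,1],[[0,0,0],0,1],[[0,0,0],0,1],[[0,0,0],0,1],[[0,0,0],0,1]]'; python3 go.py da
```

```text
t: 41.6
eef_pos: [532.3, 69.0, 134.0]
tcp_rot: [3.141, 0.002, 2.857]
ft_force: [-5.0, -3.4, 17.2]
opening: 0.003
grip_force: 8.5
t 41.6 pos [532.31  68.97 134.03] yaw 2.8568 F [-5.03 -3.39 17.22] open 0.0
d units x,y,total [0.005 0.004]
a units x,y,total [-1.977  0.268]
```

```bash
python3 -m inch '[[[0,0,0.005],0,1],[[0,0,0.004],0,1],[[0,0,0],0,1],[[0,0,0],0,1],[[0,0,0],0,1],[[0,0,0],0,1],[[0,0,0],0,1],[[0,0,0],0,1],[[0,0,0],0,1],[[0,0,0],0,1]]'; python3 go.py da
```

```text
t: 42.85
eef_pos: [532.3, 68.9, 133.8]
tcp_rot: [3.141, 0.002, 2.857]
ft_force: [-6.2, -3.0, 21.5]
opening: 0.004
grip_force: 10.7
t 42.85 pos [532.34  68.95 133.85] yaw 2.8569 F [-6.18 -3.05 21.51] open 0.0
d units x,y,total [0.005 0.005]
a units x,y,total [-1.977  0.269]
```

All four caps are home. I'll check-push the first pair to about 21 N, because they were snugged while the cover was still tilted.

```bash
python3 -m inch '[[[0,0,-0.35],0,1],[[-0.49,0.067,0],0,1],[[-0.49,0.067,0],0,1],[[-0.5,0.067,0],0,1],[[-0.5,0.068,0],0,1],[[0,0,0],0,1],[[0,0,0.17],0,1],[[0,0,0.07],0,1],[[0,0,0.04],0,1],[[0,0,0.02],0,1]]'; python3 go.py a
python3 -m inch '[[[0,0,0.01],0,1],[[0,0,0.01],0,1],[[0,0,0.01],0,1],[[0,0,0.01],0,1],[[0,0,0.01],0,1],[[0,0,0],0,1],[[0,0,0],0,1],[[0,0,0],0,1],[[0,0,0],0,1],[[0,0,0],0,1]]'; python3 go.py ac
```

```text
t: 44.1
eef_pos: [650.4, 51.5, 135.0]
tcp_rot: [3.142, 0.0, 2.857]
ft_force: [-0.5, -0.1, -0.6]
opening: 0.004
grip_force: 0.0
t 44.1 pos [650.42  51.49 135.  ] yaw 2.8569 F [-0.54 -0.05 -0.61] open 0.0
a units x,y,total [-0.006 -0.005]
t: 45.35
eef_pos: [650.8, 51.5, 133.9]
tcp_rot: [3.141, 0.002, 2.857]
ft_force: [-5.6, -0.0, 15.2]
opening: 0.003
grip_force: 7.6
t 45.35 pos [650.76  51.45 133.93] yaw 2.8569 F [-5.56 -0.04 15.19] open 0.0
a units x,y,total [-0.001 -0.006]
c units x,y,total [ 1.717 -2.252]
```

```bash
python3 -m inch '[[[0,0,0.005],0,1],[[0,0,0.005],0,1],[[0,0,0.006],0,1],[[0,0,0],0,1],[[0,0,0],0,1],[[0,0,0],0,1],[[0,0,0],0,1],[[0,0,0],0,1],[[0,0,0],0,1],[[0,0,0],0,1]]'; python3 go.py ac
```

```text
t: 46.6
eef_pos: [650.8, 51.5, 133.8]
tcp_rot: [3.141, 0.002, 2.857]
ft_force: [-7.3, 0.6, 21.3]
opening: 0.003
grip_force: 10.9
t 46.6 pos [650.82  51.45 133.81] yaw 2.8569 F [-7.3   0.6  21.27] open 0.0
a units x,y,total [ 0.    -0.006]
c units x,y,total [ 1.719 -2.253]
```

```bash
python3 -m inch '[[[0,0,-0.36],0,1],[[0.43,-0.56,0],0,1],[[0.43,-0.56,0],0,1],[[0.43,-0.56,0],0,1],[[0.43,-0.573,0],0,1],[[0,0,0],0,1],[[0,0,0.17],0,1],[[0,0,0.07],0,1],[[0,0,0.02],0,1],[[0,0,0.01],0,1]]'; python3 go.py c
python3 -m inch '[[[0,0,0.01],0,1],[[0,0,0.01],0,1],[[0,0,0.01],0,1],[[0,0,0.01],0,1],[[0,0,0.01],0,1],[[0,0,0],0,1],[[0,0,0],0,1],[[0,0,0],0,1],[[0,0,0],0,1],[[0,0,0],0,1]]'; python3 go.py ac
```

```text
t: 47.85
eef_pos: [513.8, -49.0, 136.2]
tcp_rot: [3.142, -0.0, 2.857]
ft_force: [0.7, 0.4, -0.4]
opening: 0.002
grip_force: 0.0
t 47.85 pos [513.78 -49.02 136.15] yaw 2.8574 F [ 0.66  0.4  -0.42] open 0.0
c units x,y,total [-0.003 -0.004]
t: 49.1
eef_pos: [513.6, -49.3, 134.1]
tcp_rot: [3.141, 0.001, 2.857]
ft_force: [-2.0, 0.7, 7.9]
opening: 0.003
grip_force: 4.1
t 49.1 pos [513.62 -49.34 134.07] yaw 2.8568 F [-2.04  0.72  7.9 ] open 0.0
a units x,y,total [-1.722  2.248]
c units x,y,total [-0.004  0.002]
```

```bash
python3 -m inch '[[[0,0,0.005],0,1],[[0,0,0.005],0,1],[[0,0,0.005],0,1],[[0,0,0.005],0,1],[[0,0,0],0,1],[[0,0,0],0,1],[[0,0,0],0,1],[[0,0,0],0,1],[[0,0,0],0,1],[[0,0,0],0,1]]'; python3 go.py c
```

```text
t: 50.35
eef_pos: [513.7, -49.4, 133.9]
tcp_rot: [3.141, 0.002, 2.857]
ft_force: [-5.8, 0.7, 21.9]
opening: 0.004
grip_force: 10.8
t 50.35 pos [513.7  -49.35 133.92] yaw 2.8569 F [-5.84  0.75 21.9 ] open 0.0
c units x,y,total [-0.003  0.002]
```

```bash
python3 -m inch '[[[0,0,-0.2],0,1],[[0,0,-0.4],0,1],[[0,0,-0.5],0,1],[[0,0,-0.3],0,1],[[0.5,0,0],0,1],[[0.5,0,0],0,1],[[0.2,0,0],0,1],[[0,0,0],0,1],[[0,0,0],0,1],[[0,0,0],0,1]]'; python3 - <<'E'
from h import *
b=shot('side')
cv2.imwrite('pics/end.png',cv2.resize(b['pixels'][110:260,270:420],(500,500),interpolation=cv2.INTER_CUBIC)[:,:,::-1])
E
```

```text
t: 51.6
eef_pos: [445.1, -29.3, 216.1]
tcp_rot: [3.142, -0.0, 2.857]
ft_force: [0.4, -0.2, -0.1]
opening: 0.005
grip_force: 0.0
```

View pics/end.png

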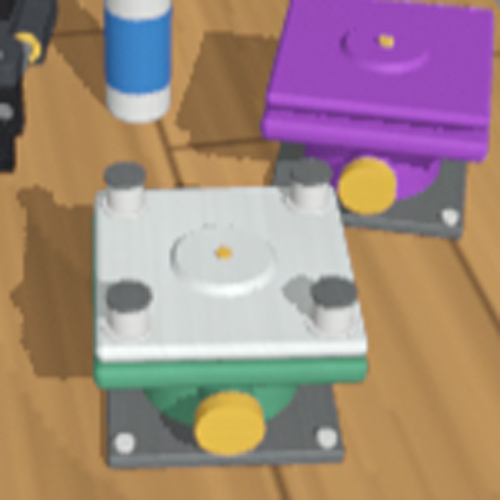

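The cover lies flat and close on the flange (front edge near row 350 of the crop), all four caps are down, and the arm is clear.

```bash
python3 -c "
from cell import env
print(env.job_done())"
```

```text
the job is handed in; nothing more can be done
None
```

I handed the job in at about 52 s with the cover flat on its seats and all four caps pushed home at 21–22 N, though one early push on a cap read 25.2 N, close to the 26 N limit, and I needed an extra round of about 2 mm before the snug one; no verdict came back.

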